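# Load the sprung tin dispenser

## Task

Restock the spring-loaded dispenser tray: pull its follower back by the knob and park the knob in the side notch of the catch, stand the two small rectangular tins upright in the track in front of the follower, then take the knob out of the notch and ease the follower gently forward, without letting it slam, until it holds both tins against the front stop. Feel for the end of the slot and do not force the knob or the tins; leave the spice jar and the round can where they are.

Things in the scene. Friction and masses are not known exactly. Their poses are not given: they have to be found in the camera images.
- tray: Grey feed tray fixed on the bench, base 240 x 125 x 8 mm. Origin mid-track at bench height; x runs along the track in the pull-back direction (to the rear), y towards the knob side, z up. The base spans x -120 to 120, y -40 to 85. Track floor 8 mm above the bench; side walls with inner faces at y = -29.5 and 29.5 up to 25 mm above the bench, then lips flared outward to y = 36 and -36, tops 33 mm above the bench.
- track_front (a point): Front end of the track: middle of the foot of the front stop, on the track floor, at tray (-105, 0, 8) mm. The stop's inner face stands here; its top is 48 mm above the bench. Axes as the tray.
- slot_start (a point): Where the knob's 8 mm stem is with the follower forward: tray (-67, 50, 8) mm. From here it slides straight to the rear along a steel catch plate (tray y 55 to 76, top 29 mm above the bench), 1.5 mm away; at the rear the plate has a 13 mm long notch opening to +y, then an end stop across its path. The plate's place along x varies and is not measured: feel for the stop. Over 25 N of stem on plate is forcing.
- follower (a joint): How far the black follower is pulled back (m); 0 is forward. The stem meets the end stop somewhere from 0.095 to 0.135; parked in the notch it rests on the front edge, 5 mm short of that. Pushing face at tray x = -0.102 + value, top 45 mm above the bench. A spring (60 N/m, 3 N at 0, 10 N at 0.12) drives it forward. 0.069 with both tins home. Over 0.30 m/s forward is slamming.
- latch_knob: Plain steel upright cylindrical knob, 18 mm diameter, from 42 to 76 mm above the bench; origin on its axis, 60 mm above the bench. On an arm of the follower (tops out at 42 mm), at tray x = -0.067 + follower value. Slides sideways on the arm (0.5 N friction, plus the stem's rubbing) from tray y = 0.050 (slot) to 0.064 (fully in the notch), where it stays parked when let go.
- tin_a: Small plain steel rectangular tin, 36 (x) x 56 (y) x 70 (z) mm, 0.1 to 0.2 kg, standing upright; origin at the centre of its underside. In the track its 56 mm side goes across the track. Pressed on the tray with over 40 N it counts as dented.
- tin_b: A second tin, identical to tin_a. The order of the two does not matter.
- spice_jar: Round spice jar with black cap, 48 mm diameter, 85 mm tall, origin at the centre of its underside. Not to be moved.
- round_can: Plain round can, 58 mm diameter, 60 mm tall, origin at the centre of its underside. Not to be moved.
Things that resemble listed ones, but are neither listed nor needed, are in the scene too. Leave any blue or yellow look-alike of the tin_b alone.

How it is judged:
On the way, in this order (a step that is already met when the one before it is completed fails the run):
1. the follower is pulled back and its knob stays parked in the notch, let go (value of joint follower above 0.08 m and y of latch_knob in the frame of tray above 0.057 m and contact force between the fingers and latch_knob below 0.3 N), for 0.3 s.
2. both tins stand upright on the track floor in front of the follower, which is still parked (value of joint follower above 0.08 m and y of latch_knob in the frame of tray above 0.057 m and z of tin_a in the frame of tray between 0.005 and 0.011 m and y of tin_a in the frame of tray between -0.004 and 0.004 m and x of tin_a in the frame of tray between -0.092 and -0.018 m and angle between each of tin_a, tin_b's own z axis and vertical below 0.1 rad and angle between the y axis of each of tin_a, tin_b and the y axis of tray, either way round below 0.12 rad and z of tin_b in the frame of tray between 0.005 and 0.011 m and y of tin_b in the frame of tray between -0.004 and 0.004 m and x of tin_b in the frame of tray between -0.092 and -0.018 m), for 0.2 s.
At the end, for the whole second after the job is handed in: Both tins stand upright (within 0.1 rad) on the track floor, square in the track, one behind the other against the front stop, held there by the follower (joint 0.063 to 0.075), the knob back in the straight slot, everything at rest and released (value of joint follower between 0.063 and 0.075 m and y of latch_knob in the frame of tray below 0.054 m and z of tin_a in the frame of tray between 0.005 and 0.011 m and y of tin_a in the frame of tray between -0.004 and 0.004 m and x of tin_a in the frame of tray between -0.092 and -0.045 m and angle between each of tin_a, tin_b's own z axis and vertical below 0.1 rad and angle between the y axis of each of tin_a, tin_b and the y axis of tray, either way round below 0.12 rad and z of tin_b in the frame of tray between 0.005 and 0.011 m and y of tin_b in the frame of tray between -0.004 and 0.004 m and x of tin_b in the frame of tray between -0.092 and -0.045 m and linear speed of each of tin_a, tin_b below 0.02 m/s); the robot touches nothing.
It fails at once if the knob's stem is forced against the catch plate or end stop with over 25 N (contact force between latch_knob and tray above 25 N).
It fails at once if the follower slams forward faster than 0.30 m/s (velocity of joint follower below -0.3 m/s).
It fails at once if a tin is pressed into the tray with over 40 N (contact force between any of tin_a, tin_b and tray above 40 N).
It fails at once if the spice jar or round can is moved more than 30 mm (distance of any of spice_jar, round_can from where it was at the start of the episode above 0.03 m).
It also fails if it takes over 72 s, if anything falls off the work surface, if the arm or the gripper's body presses on something with over 40 N, if the wrist force passes 120 N, or if a joint passes its speed limit or range.

## Robot

A 6-joint arm with a two-finger parallel gripper is mounted at the origin on the work surface. World frame = base frame: x ahead of the robot, y to its left, z up, the work surface at z = 0. Lengths are in m, angles in rad, forces in N, time in s.
With the tool pointing down it reaches from about 0.325 to 0.9 m from the base axis. Payload 6.1 kg.
Tool frame: the origin (TCP) lies midway between the tips of the shut fingers; the grasp point (between the pads) lies grasp_offset behind it (grasp_offset is the distance from the TCP to the grasp point, in m); z points along the fingers, y is the direction in which the jaws open and shut (so a half turn about z gives the same grasp; the last joint's range is limited). The gripper opens to 87 mm and grips with 3 to 60 N. Pads are 19 mm wide; open, the fingers measure 117 mm over their backs; the gripper's body (75 mm by 190 mm) begins 51 mm behind the grasp point.
Start: joints at [1.095, 0.22, 1.526, -0, 1.395, -0.126], TCP at [0.214, 0.587, 0.223] pointing down, gripper open.
Joint ranges: [-2.98, 2.98], [-0.91, 2.08], [0.09, 2.57], [-1.24, 4.39], [0.2, 2.65], [-2.68, 2.68]. Speed limits (rad/s): [2.57, 2.57, 3.01, 3.14, 3.14, 3.14].

## Interface

Orientations are given as [roll, pitch, yaw] about the fixed x, y, z axes, in that order (R = Rz(yaw) Ry(pitch) Rx(roll)).
In Python, from bench import observe, get_image, camera_info, sign_off, grasp_offset gives the robot as it stands.
- The arm moves only by the tool drive_tool, never from a script. Its argument "steps" is a list that holds one entry, the list of rows, each a list of 7 numbers: the shift along the tool's x, y, z in cm, then the turn, a rotation vector about the tool's x, y, z in rad, then the finger opening in cm, from 0 to 8.7. A call has 1 to 8 rows; each row is the pose to reach, as a shift and turn from the pose commanded when the call began, along the tool's axes at that moment; what a row does not reach only later rows make up. A row lasts 1/10 s, in which the tool goes at most 50 mm and 8.59 degrees, less where a joint would pass 70% of its speed; a pose out of reach is approached as far as the arm can. A call with a gripper value outside its range is refused whole. The fingers move at their own pace and stop on an object; the grip force is fixed at half the most. Time passes only in rows, so rows that repeat a pose let the fingers close. It gives the time, the measured TCP pose, the force and the opening at its end, in the units of the state.
- observe(): the state, without advancing time (a new reading comes with each control period).
- get_image(name): name is "scene" or "top" or "wrist"; returns the picture (420x560x3 uint8, red, green, blue); there is no depth.
- camera_info(name): a dict with "fovy" (degrees; the focal length in pixels is half the picture's height over the tangent of half this angle, whatever the lens; pixels are square), "cx", "cy" (the principal point, pixels), "k1" (the pictures are not rectified: a ray, as slopes to the right and down, at radius r is drawn at 1 + k1 r^2 times it, then the intrinsics apply), "T" (4x4, takes a point from camera to world coordinates). Camera axes: x right, y up, looking along -z (the intrinsics and any distortion apply to the point x, -y, -z); pixel columns grow to the right and rows downward; lengths in m; the calibration is good to about 2 mm. A picture is of the moment at which its call begins: read the wrist's pose just before it. camera_info takes no time and is no camera call; for the wrist camera it gives the pose at the moment of the call.
- sign_off(): hands the job in, once; it reports no verdict.
The state is a dict: "time_s": time; "q": joint angles; "dq": joint speeds; "joint_torque": joint torques, N m; "position": TCP position; "tool_rot": TCP orientation; "contact_force": force on the tool from outside, world axes, zero at the start; "torque": the same for the moment, N m; "opening": finger opening in m.
Only numpy, scipy, OpenCV 4.12 (cv2) and the standard library are available. Lean on these libraries where they do the work, as an engineer would, in place of code of your own. Each camera call takes 0.05 s, during which the arm holds its last target.

## Working session

There is one attempt and no reset: what is moved stays moved. The work goes in short steps, Python scripts to look and compute and a tool call to move; the robot and the scene stay as the last step left them, time stands still between calls to the robot, and variables do not carry over. Pictures are saved under pics/ and viewed, and the job is handed in when it is done.

Besides the shell and the picture viewer there is one more tool, called after "Emit:" as a command line: name --argument value ..., lists and objects as JSON in quotes. drive_tool: Moves the arm, as the interface text tells. Its arguments: {"type":"object","properties":{"steps":{"type":"array"}},"required":["steps"]}

```bash
ls; mkdir -p pics; python3 - <<'E'
from bench import *
import cv2
s=observe();print(s)
print(grasp_offset)
for n in ("scene","top","wrist"):
    print(n,camera_info(n)); cv2.imwrite(f"pics/{n}0.png",get_image(n)[:,:,::-1])
E
```

```text
pics
{'time_s': 0.0, 'q': array([ 1.09489627e+00,  2.21279672e-01,  1.52761267e+00, -1.33947955e-05,
        1.39469581e+00, -1.26116801e-01]), 'dq': array([-0.00024871, -0.00049492, -0.00028987,  0.00153891,  0.00101109,
        0.00149358]), 'joint_torque': array([ 3.05576823e-04, -4.94636250e+01, -3.87359405e+01,  6.98627718e-02,
        5.75688947e-02, -2.18587211e-04]), 'position': array([0.21391248, 0.58658694, 0.22140327]), 'tool_rot': array([-3.13961135e+00, -2.37919977e-04,  2.79181152e+00]), 'contact_force': array([ 0.06359111, -0.10024505,  0.45255297]), 'torque': array([ 0.00789246, -0.00348056, -0.00046938]), 'opening': 0.08688928686833841}
0.0187
scene {'fovy': 45.00448191777492, 'cx': 259.92566453024835, 'cy': 217.21045054941274, 'k1': -0.17850485799918056, 'T': array([[-0.31709169, -0.80372184,  0.50347201,  1.00534715],
       [ 0.94836429, -0.2729767 ,  0.16152059,  0.06667012],
       [ 0.0076185 ,  0.52869171,  0.84877973,  0.79779383],
       [ 0.        ,  0.        ,  0.        ,  1.        ]])}
top {'fovy': 51.24724816002861, 'cx': 282.72473108568505, 'cy': 210.05620275929263, 'k1': -0.03725881745802903, 'T': array([[ 0.04710772,  0.97910843, -0.19780684,  0.40224897],
       [-0.99888717,  0.04571913, -0.0115836 , -0.08758481],
       [-0.00229804,  0.19813239,  0.98017257,  0.95577105],
       [ 0.        ,  0.        ,  0.        ,  1.        ]])}
wrist {'fovy': 59.39487801376554, 'cx': 278.1470026465546, 'cy': 211.67179758450058, 'k1': -0.019313001721589857, 'T': array([[ 0.34389236, -0.89463943, -0.28523383,  0.13480386],
       [ 0.93900497,  0.32674318,  0.10727795,  0.61600732],
       [-0.00277688, -0.30472805,  0.95243535,  0.38318342],
       [ 0.        ,  0.        ,  0.        ,  1.        ]])}
```

View pics/scene0.png

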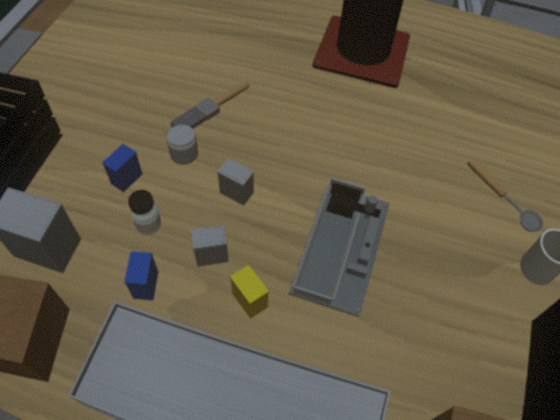

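View pics/top0.png

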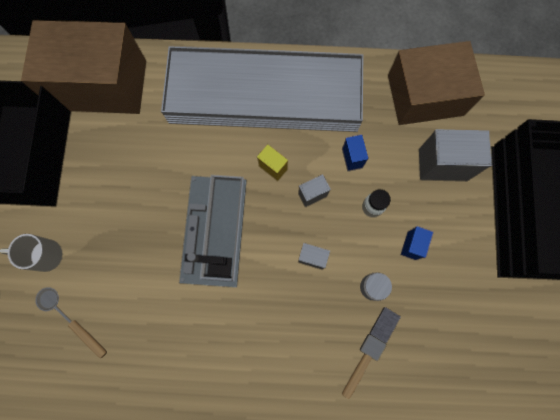

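View pics/wrist0.png

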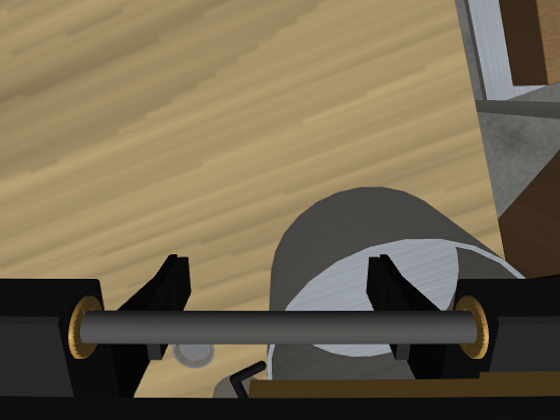

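The top view shows the tray near (213,232), with the follower and knob at its lower end, so pulling back goes up in the image, about world +x. The two grey tins are at (314,189) and (314,256), the jar at (377,203) and the can at (377,288).

```bash
cat > h.py <<'E'
import numpy as np, cv2, json
from bench import *
def ray(info,u,v):
    f=210/np.tan(np.radians(info['fovy'])/2)
    xd=np.array([(u-info['cx'])/f,(v-info['cy'])/f]); x=xd.copy()
    for _ in range(30): x=xd/(1+info['k1']*(x@x))
    T=info['T']; d=T[:3,:3]@np.array([x[0],-x[1],-1]); return T[:3,3],d
def onz(info,u,v,z):
    o,d=ray(info,u,v); return o+d*(z-o[2])/d[2]
def proj(info,p):
    f=210/np.tan(np.radians(info['fovy'])/2)
    T=info['T']; c=T[:3,:3].T@(np.array(p)-T[:3,3]); x=np.array([c[0],-c[1]])/-c[2]
    x=x*(1+info['k1']*(x@x)); return x*f+[info['cx'],info['cy']]
E
python3 - <<'E'
import cv2
a=cv2.imread('pics/top0.png')[140:300,170:350]; cv2.imwrite('pics/topc.png',cv2.resize(a,None,fx=4.4,fy=3.75*1.1733,interpolation=2)[:600])
a=cv2.imread('pics/top0.png')[165:295,170:255]; cv2.imwrite('pics/topt.png',cv2.resize(a,None,fx=4.5,fy=4.5,interpolation=2))
a=cv2.imread('pics/top0.png')[165:280,285:345]; cv2.imwrite('pics/toptin.png',cv2.resize(a,None,fx=5,fy=5,interpolation=2))
a=cv2.imread('pics/scene0.png')[145:325,185:400]; cv2.imwrite('pics/scc.png',cv2.resize(a,None,fx=3.3,fy=3.3,interpolation=2))
E
```

```text
(no output)
```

View pics/topt.png

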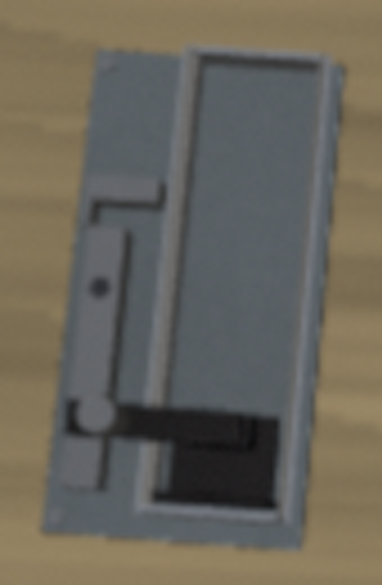

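View pics/toptin.png

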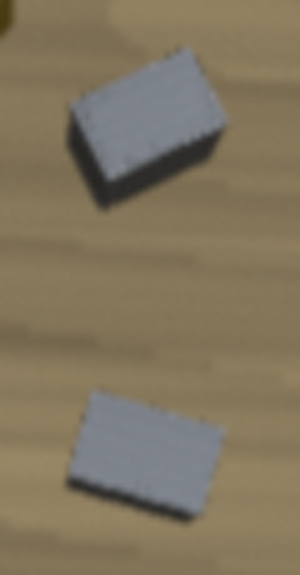

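View pics/scc.png

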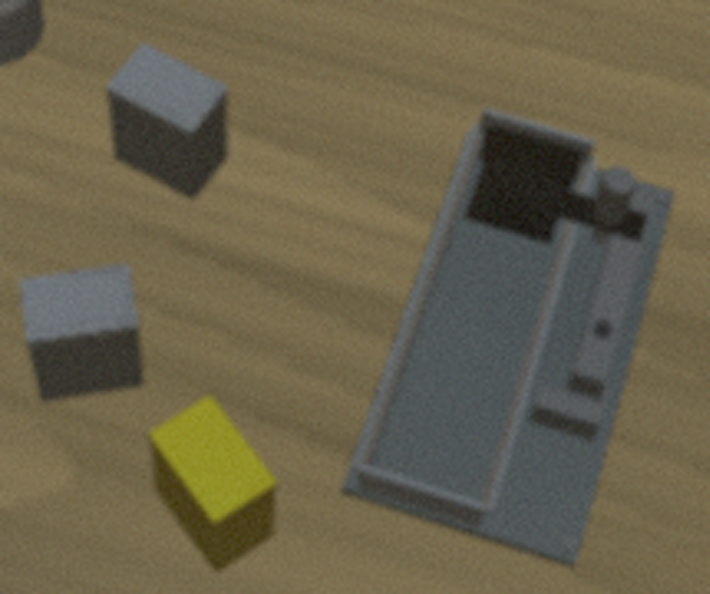

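```bash
python3 - <<'E'
from h import *
t=camera_info('top'); s=camera_info('scene')
np.set_printoptions(precision=4,suppress=True)
def tr(pts,f,o): return [((x+.5)/f-.5+o[0],(y+.5)/f-.5+o[1]) for x,y in pts]
def rect(name,P,obj):
    P=np.array([p[:2] for p in P]); c=P.mean(0)
    e=[np.linalg.norm(P[i]-P[i-1]) for i in range(4)]
    # procrustes
    A=np.array(obj); H=(A-A.mean(0)).T@(P-c); 
    yaw=np.arctan2(H[0,1]-H[1,0],H[0,0]+H[1,1])
    R=np.array([[np.cos(yaw),-np.sin(yaw)],[np.sin(yaw),np.cos(yaw)]])
    o=c-R@A.mean(0); print(name,'origin',o,'yaw',yaw,'edges',np.array(e),'res',np.abs(P-(o+A@R.T)).max())
# top: tray corners TL(+x,+y) TR(+x,-y) BR BL
obj=[(.12,.085),(.12,-.04),(-.12,-.04),(-.12,.085)]
rect('tray top',[onz(t,u,v,.008) for u,v in tr([(97,52),(343,63),(302,548),(43,533)],4.5,(170,165))],obj)
# scene: corners (+x,+y)=(575,563) (+x,-y)=(343,492) ... (-x,+y)=(672,190)
P=[onz(s,u,v,.008) for u,v in tr([(575,563),(343,492),(672,190)],3.3,(185,145))]
P=np.array(P);d=P[0]-P[1];print('scene',P[:,:2],np.linalg.norm(P[0]-P[1]),np.linalg.norm(P[0]-P[2]))
yaw=np.arctan2(*(P[0]-P[2])[[1,0]]);R=np.array([[np.cos(yaw),-np.sin(yaw)],[np.sin(yaw),np.cos(yaw)]])
print('yaw',yaw,'orig', [(p[:2]-R@np.array(q)) for p,q in zip(P,[(.12,.085),(.12,-.04),(-.12,.085)])])
tin=[(-.028,.018),(.028,.018),(.028,-.018),(-.028,-.018)] # long along x here
for n,pp in (('T1',[(72,105),(187,48),(227,122),(107,180)]),('T2',[(95,390),(224,430),(193,515),(68,478)])):
    rect(n+' top',[onz(t,u,v,.07) for u,v in tr(pp,5,(285,165))],tin)
for n,pp in (('T1',[(22,285),(128,267),(138,325),(32,338)]),('T2',[(143,46),(227,93),(193,131),(108,90)])):
    rect(n+' scene',[onz(s,u,v,.07) for u,v in tr(pp,3.3,(185,145))],tin)
# knob
for n,c,(p,f,o) in (('knob top',t,((95,412),4.5,(170,165))),('knob scene',s,((616,181),3.3,(185,145)))):
    u,v=tr([p],f,o)[0]; print(n,onz(c,u,v,.076))
E
```

```text
tray top origin [0.542  0.0511] yaw -0.016173836331663888 edges [0.238  0.1233 0.2389 0.1239] res 0.0017758592937304751
scene [[0.666  0.1329]
 [0.6655 0.0103]
 [0.4268 0.1364]] 0.12259167237933932 0.2392405856302284
yaw -0.01443003123606674 orig [array([0.5448, 0.0497]), array([0.5461, 0.0521]), array([0.5455, 0.0497])]
T1 top origin [ 0.6324 -0.1406] yaw -1.0659021269718383 edges [0.0351 0.0544 0.0358 0.0561] res 0.0012420488643810068
T2 top origin [ 0.4908 -0.1439] yaw -1.8319956333394742 edges [0.0374 0.0547 0.0367 0.0524] res 0.002244933192639159
T1 scene origin [ 0.6366 -0.1398] yaw 2.076415256327769 edges [0.0312 0.0544 0.0342 0.0529] res 0.0032415194241797174
T2 scene origin [ 0.4968 -0.1439] yaw 1.3250853296756593 edges [0.0355 0.0569 0.0312 0.0541] res 0.002628314296814982
knob top [0.4766 0.1033 0.076 ]
knob scene [0.4807 0.1008 0.076 ]
```

```bash
cat >> h.py <<'E'
from scipy.spatial.transform import Rotation as Ro
def go(x,y,z,yaw,s=None):
    s=s or observe(); R=Ro.from_euler('xyz',s['tool_rot']); p=s['position']
    sh=R.inv().apply(np.array([x,y,z])-p)*100
    tu=(R.inv()*Ro.from_euler('xyz',[np.pi,0,yaw])).as_rotvec()
    print('t',round(s['time_s'],2),'pos',p.round(4),'rpy',s['tool_rot'].round(3),'F',s['contact_force'].round(1),'op',round(s['opening'],4))
    print('shift cm',sh.round(2),'turn',tu.round(3))
E
python3 -c "
from h import *
go(.480,.1015,.2,1.556)"
```

```text
t 0.15 pos [0.214  0.5867 0.2217] rpy [-3.14  -0.     2.792] F [ 0.1  0.8 -0.1] op 0.0871
shift cm [-41.62 -36.46   2.21] turn [-1.000e-03  1.000e-03  1.236e+00]
```

Emit:
drive_tool --steps '[[[-4,-3.5,0,0,0,0.12,6],[-8.5,-7.5,0,0,0,0.26,6],[-13,-11.5,0,0,0,0.4,6],[-17.5,-15.5,0,0,0,0.54,6],[-22,-19.5,0,0,0,0.68,6],[-26,-23,0,0,0,0.82,6],[-30,-26.5,0.5,0,0,0.96,6],[-33.5,-29.5,1,0,0,1.1,6]]]'

```text
time_s: 0.95
position: [0.4058, 0.2342, 0.2164]
tool_rot: [3.141, -0.0, 1.686]
contact_force: [0.4, 0.8, -0.5]
opening: 0.06
```

```bash
python3 -c "
from h import *
go(.480,.1015,.2,1.556)"
```

```text
t 0.95 pos [0.4058 0.2342 0.2164] rpy [ 3.141 -0.     1.686] F [ 0.4  0.8 -0.5] op 0.06
shift cm [-14.03   5.84   1.64] turn [ 0.001 -0.     0.13 ]
```

Emit:
drive_tool --steps '[[[-3,1,0.4,0,0,0.06,6],[-6.5,2.5,0.8,0,0,0.13,6],[-9,3.5,1.2,0,0,0.13,6],[-9,3.5,1.2,0,0,0.13,6],[-9,3.5,1.2,0,0,0.13,6]]]'

```text
time_s: 1.45
position: [0.4506, 0.1505, 0.2038]
tool_rot: [-3.141, -0.0, 1.56]
contact_force: [-0.5, 0.2, 1.0]
opening: 0.0601
```

```bash
python3 -c "
from h import *
go(.480,.1015,.07,1.556)
i=camera_info('wrist');cv2.imwrite('pics/w1.png',get_image('wrist')[:,:,::-1])
for p in [(.4785,.102,.076)]: print(proj(i,p))
import pickle;pickle.dump(i,open('w1.pkl','wb'))
"
```

```text
t 1.45 pos [0.4506 0.1505 0.2038] rpy [-3.141 -0.     1.56 ] F [-0.5  0.2  1. ] op 0.0601
shift cm [-4.87  3.   13.38] turn [-0.001 -0.     0.004]
[311.66977556 255.75707475]
```

View pics/w1.png

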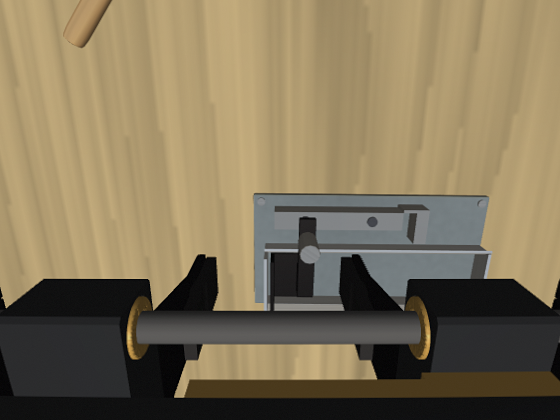

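The wrist view shows the knob top at about (310,254), close to the predicted (312,256). The tray's rear-side corners are at (254,194) and (487,196), and the end stop is near (410–428,208).

```bash
python3 -c "
import cv2
a=cv2.imread('pics/w1.png')[185:310,245:495]; cv2.imwrite('pics/w1c.png',cv2.resize(a,None,fx=3.2,fy=3.2,interpolation=2))
"
```

```text
(no output)
```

View pics/w1c.png

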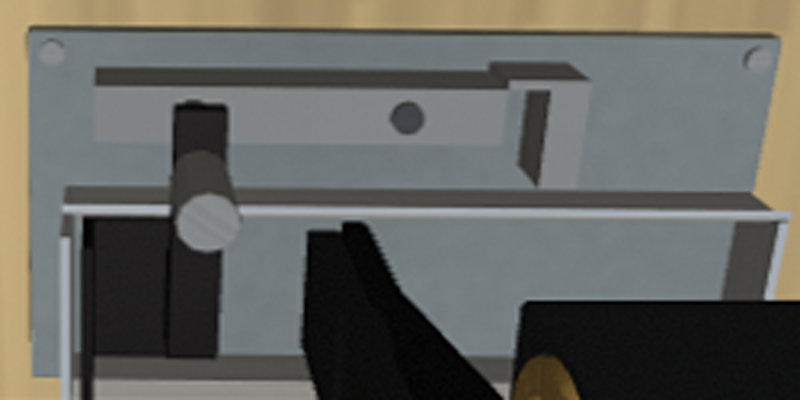

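```bash
python3 - <<'E'
from h import *
import pickle
i=pickle.load(open('w1.pkl','rb'))
np.set_printoptions(precision=4,suppress=True)
q=lambda x,y,z:onz(i,(x+.5)/3.2-.5+245,(y+.5)/3.2-.5+185,z)
A=q(28,28,.008);B=q(778,38,.008);K=q(208,222,.076)
print('corners',A,B,np.linalg.norm(A-B))
yaw=np.arctan2(*(B-A)[[1,0]]);R=Ro.from_euler('z',yaw)
O=(A+B)/2-R.apply([0,.085,.0]);print('yaw',yaw,'O',O)
tf=lambda p:R.inv().apply(p-O)
print('knob',K,tf(K))
for n,p in (('stop',(550,92)),('stop',(541,185)),('plateend',(508,85)),('plateend',(503,146)),('platefront',(94,142)),('stop edge rear',(591,82))): print(n,tf(q(*p,.029)))
for n,p in (('wall L',(62,208)),('wall R',(790,214))): print(n,tf(q(*p,.033)))
E
```

```text
corners [0.4252 0.1398 0.008 ] [0.6622 0.1339 0.008 ] 0.23701350611385555
yaw -0.02493669667018471 O [0.5416 0.0519 0.008 ]
knob [0.4767 0.1036 0.076 ] [-0.0661  0.0501  0.068 ]
stop [0.0398 0.0728 0.021 ]
stop [0.0409 0.0426 0.021 ]
plateend [0.0269 0.0749 0.021 ]
plateend [0.0276 0.0553 0.021 ]
platefront [-0.0973  0.055   0.021 ]
stop edge rear [0.0518 0.0762 0.021 ]
wall L [-0.1068  0.0348  0.025 ]
wall R [0.118  0.0355 0.025 ]
```

```bash
python3 -c "
from h import *
go(.479,.1025,.047,1.551)"
```

```text
t 1.5 pos [0.4505 0.1511 0.204 ] rpy [-3.141 -0.     1.561] F [-0.4  0.6  0.4] op 0.0599
shift cm [-4.84  2.91 15.7 ] turn [-0.001 -0.     0.01 ]
```

Emit:
drive_tool --steps '[[[-2.4,1.5,2,0,0,0.01,6],[-4.85,2.9,4,0,0,0.01,6],[-4.85,2.9,6,0,0,0.01,6],[-4.85,2.9,9,0,0,0.01,6],[-4.85,2.9,11,0,0,0.01,6],[-4.85,2.9,11,0,0,0.01,6]]]'

```text
time_s: 2.1
position: [0.4763, 0.1031, 0.0912]
tool_rot: [-3.135, 0.0, 1.554]
contact_force: [-0.6, 0.2, 0.0]
opening: 0.0596
```

```bash
python3 -c "
from h import *
go(.479,.1025,.047,1.551)
i=camera_info('wrist');cv2.imwrite('pics/w2.png',get_image('wrist')[:,:,::-1])
import pickle;pickle.dump(i,open('w2.pkl','wb'))
"
```

```text
t 2.1 pos [0.4763 0.1031 0.0912] rpy [-3.135  0.     1.554] F [-0.6  0.2  0. ] op 0.0596
shift cm [-0.05  0.3   4.42] turn [-0.006  0.     0.003]
```

View pics/w2.png

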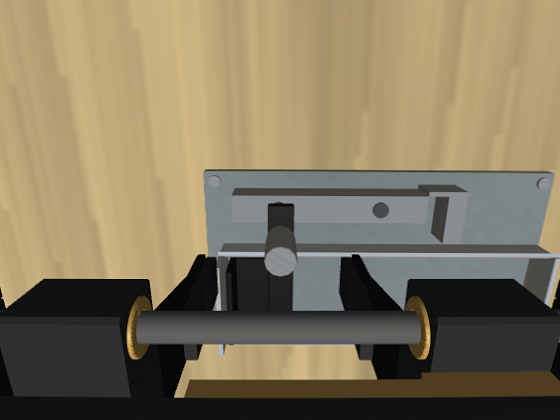

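The knob top, at (281,262), sits between the finger tips at about 213 and 344, so it is nearly centred.

```bash
python3 - <<'E'
from h import *
import pickle
i=pickle.load(open('w2.pkl','rb'))
print('knob',onz(i,281,261.5,.076))
A=onz(i,204.5,170,.008);B=onz(i,552.5,172.5,.008);print(A,B,np.linalg.norm(A-B),np.arctan2(*(B-A)[[1,0]]))
E
```

```text
knob [0.47752232 0.10320959 0.076     ]
[0.42650895 0.13937307 0.008     ] [0.66256188 0.13387158 0.008     ] 0.23611703096948547 -0.023301947579541335
```

Emit:
drive_tool --steps '[[[0,0.2,1.5,0,0,0,6],[0,0.2,3,0,0,0,6],[0,0.2,4.4,0,0,0,6],[0,0.2,4.4,0,0,0,6],[0,0.2,4.4,0,0,0,6]]]'

```text
time_s: 2.65
position: [0.4817, 0.1023, 0.0508]
tool_rot: [3.141, -0.0, 1.552]
contact_force: [0.6, -1.1, 0.4]
opening: 0.0598
```

Emit:
drive_tool --steps '[[[0.05,-0.25,0.3,0,0,0,6],[0.05,-0.25,0.3,0,0,0,4],[0.05,-0.25,0.3,0,0,0,2.5],[0.05,-0.25,0.3,0,0,0,1.5],[0.05,-0.25,0.3,0,0,0,1.5],[0.05,-0.25,0.3,0,0,0,1.5],[0.05,-0.25,0.3,0,0,0,1.5]]]'

```text
time_s: 3.35
position: [0.4788, 0.1025, 0.0472]
tool_rot: [-3.141, 0.0, 1.552]
contact_force: [-2.9, -0.0, 0.8]
opening: 0.0207
```

Emit:
drive_tool --steps '[[[0,0,0,0,0,0,1.0],[0,0,0,0,0,0,1.0],[0,0,0,0,0,0,1.0]]]'

```text
time_s: 3.65
position: [0.4784, 0.1026, 0.047]
tool_rot: [-3.14, 0.0, 1.552]
contact_force: [-3.4, -1.0, 2.4]
opening: 0.0173
```

Emit:
drive_tool --steps '[[[0,0.8,0,0,0,0,1.0],[0,2.0,0,0,0,0,1.0],[0,3.4,0,0,0,0,1.0],[0,4.8,0,0,0,0,1.0],[-0.02,6.2,0,0,0,0,1.0],[-0.02,7.4,0,0,0,0,1.0],[-0.03,8.3,0,0,0,0,1.0],[-0.03,8.8,0,0,0,0,1.0]]]'

```text
time_s: 4.45
position: [0.5663, 0.1008, 0.0469]
tool_rot: [-3.138, -0.0, 1.552]
contact_force: [-8.7, 0.4, 7.9]
opening: 0.0168
```

```bash
python3 -c "
from h import *
go(.479+.1,.1025-.0022,.047,1.551)"
```

```text
t 4.45 pos [0.5663 0.1008 0.0469] rpy [-3.138 -0.     1.552] F [-8.7  0.4  7.9] op 0.0168
shift cm [-0.02  1.27 -0.02] turn [-0.003 -0.     0.001]
```

Emit:
drive_tool --steps '[[[0,0.3,0,0,0,0,1.0],[0,0.6,0,0,0,0,1.0],[0,0.8,0,0,0,0,1.0],[0,0.9,0,0,0,0,1.0]]]'

```text
time_s: 4.85
position: [0.5746, 0.1006, 0.0469]
tool_rot: [-3.138, 0.0, 1.552]
contact_force: [-9.2, 0.4, 7.7]
opening: 0.0174
```

Emit:
drive_tool --steps '[[[0,0.1,0,0,0,0,1.0],[0,0.2,0,0,0,0,1.0],[0,0.3,0,0,0,0,1.0]]]'

```text
time_s: 5.15
position: [0.5774, 0.1005, 0.0469]
tool_rot: [-3.138, 0.0, 1.552]
contact_force: [-9.1, 0.0, 8.4]
opening: 0.0171
```

Emit:
drive_tool --steps '[[[0,0.1,0,0,0,0,1.0],[0,0.2,0,0,0,0,1.0]]]'

```text
time_s: 5.35
position: [0.5794, 0.1005, 0.0469]
tool_rot: [-3.138, 0.0, 1.552]
contact_force: [-9.0, 0.6, 6.8]
opening: 0.0174
```

Emit:
drive_tool --steps '[[[0,0.05,0,0,0,0,1.0],[0,0.1,0,0,0,0,1.0]]]'

```text
time_s: 5.55
position: [0.5799, 0.1005, 0.0469]
tool_rot: [-3.136, 0.0, 1.552]
contact_force: [-11.8, 0.4, 9.8]
opening: 0.0171
```

Emit:
drive_tool --steps '[[[0,0.03,0,0,0,0,1.0],[0,0.05,0,0,0,0,1.0]]]'

```text
time_s: 5.75
position: [0.58, 0.1005, 0.0469]
tool_rot: [-3.135, 0.0, 1.552]
contact_force: [-12.2, -0.1, 11.5]
opening: 0.0171
```

Emit:
drive_tool --steps '[[[0,-0.2,0,0,0,0,1.0],[0,-0.35,0,0,0,0,1.0],[0.3,-0.35,0,0,0,0,1.0],[0.6,-0.35,0,0,0,0,1.0],[0.9,-0.35,0,0,0,0,1.0],[1.2,-0.35,0,0,0,0,1.0],[1.35,-0.35,0,0,0,0,1.0]]]'

```text
time_s: 6.45
position: [0.5777, 0.1141, 0.0469]
tool_rot: [-3.138, 0.0, 1.552]
contact_force: [-8.7, -0.6, 8.4]
opening: 0.0171
```

Emit:
drive_tool --steps '[[[0,-0.1,0,0,0,0,1.0],[0,-0.2,0,0,0,0,1.0],[0,-0.25,0,0,0,0,1.0],[0,-0.3,0,0,0,0,1.0]]]'

```text
time_s: 6.85
position: [0.5749, 0.1143, 0.0469]
tool_rot: [-3.138, -0.0, 1.552]
contact_force: [-6.5, 0.8, 4.9]
opening: 0.0171
```

Emit:
drive_tool --steps '[[[0,-0.05,0,0,0,0,1.0],[0,-0.1,0,0,0,0,1.0]]]'

```text
time_s: 7.05
position: [0.5748, 0.1142, 0.047]
tool_rot: [-3.14, -0.0, 1.552]
contact_force: [-4.4, 1.5, 2.4]
opening: 0.0173
```

Resting on the front edge at 5.2 mm short of the stop, as expected. I'll unload it a little more, then open.

Emit:
drive_tool --steps '[[[0,-0.1,0,0,0,0,1.0],[0,-0.15,0,0,0,0,1.0],[0,-0.15,0,0,0,0,1.0]]]'

```text
time_s: 7.35
position: [0.5745, 0.1142, 0.0471]
tool_rot: [3.14, -0.0, 1.552]
contact_force: [1.1, 1.5, -2.9]
opening: 0.0172
```

Emit:
drive_tool --steps '[[[0,0,0,0,0,0,2.5],[0,0,0,0,0,0,4],[0,0,0,0,0,0,5],[0,0,0,0,0,0,5],[0,0,-1.5,0,0,0,5],[0,0,-4,0,0,0,5],[0,0,-8,0,0,0,7],[0,0,-12,0,0,0,7]]]'

```text
time_s: 8.15
position: [0.5732, 0.1139, 0.1691]
tool_rot: [-3.141, 0.0, 1.552]
contact_force: [0.5, -0.3, 0.3]
opening: 0.0591
```

```bash
python3 -c "
from h import *
i=camera_info('wrist');cv2.imwrite('pics/w3.png',get_image('wrist')[:,:,::-1])
import pickle;pickle.dump(i,open('w3.pkl','wb'))
go(.6345,-.14,.17,.49)
"
```

```text
t 8.2 pos [0.5777 0.1143 0.1779] rpy [ 3.130e+00 -1.000e-03  1.552e+00] F [ 4.4 -0.   5. ] op 0.0625
shift cm [-25.32   6.15   0.84] turn [ 0.01  -0.007  1.062]
```

View pics/w3.png

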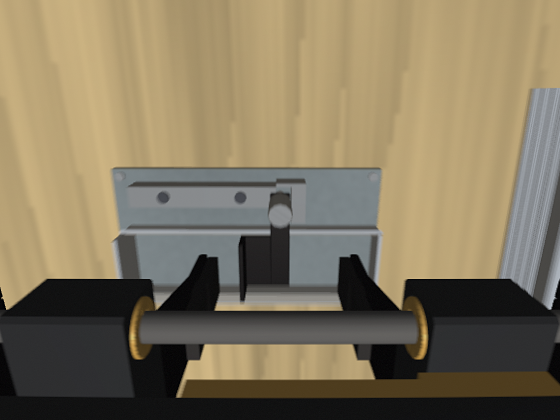

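The knob is parked in the notch at (280,214), with the follower back. On to the first tin.

```bash
python3 -c "
from h import *
go(.675,-.118,.2,.49)
"
```

```text
t 8.2 pos [0.5777 0.1143 0.1779] rpy [ 3.130e+00 -1.000e-03  1.552e+00] F [ 4.4 -0.   5. ] op 0.0625
shift cm [-23.04  10.19  -2.12] turn [ 0.01  -0.007  1.062]
```

Emit:
drive_tool --steps '[[[-3,1.4,-1,0,0,0.14,7],[-6,2.8,-2,0,0,0.28,7],[-9.5,4.3,-3,0,0,0.42,7],[-13,5.9,-3.3,0,0,0.56,7],[-16.5,7.4,-3.3,0,0,0.7,7],[-20,9,-3.3,0,0,0.84,7],[-23,10.4,-3.3,0,0,0.98,7],[-23,10.4,-3.3,0,0,1.06,7]]]'

```text
time_s: 9.0
position: [0.6743, -0.1227, 0.2011]
tool_rot: [3.139, -0.001, 0.483]
contact_force: [-0.6, 0.3, -0.3]
opening: 0.0704
```

Emit:
drive_tool --steps '[[[0,0,0,0,0,0,7],[0,0,0,0,0,0,7]]]'

```text
time_s: 9.2
position: [0.6732, -0.1177, 0.2007]
tool_rot: [3.142, -0.0, 0.494]
contact_force: [-0.8, 1.2, -0.4]
opening: 0.0701
```

```bash
python3 -c "
from h import *
i=camera_info('wrist');cv2.imwrite('pics/w4.png',get_image('wrist')[:,:,::-1])
import pickle;pickle.dump(i,open('w4.pkl','wb'))
go(.6345,-.14,.17,.49)
"
```

```text
t 9.25 pos [ 0.6732 -0.1173  0.2007] rpy [ 3.141 -0.     0.495] F [0.6 0.5 0.9] op 0.0699
shift cm [-4.48  0.16  3.07] turn [ 0.    -0.     0.005]
```

View pics/w4.png

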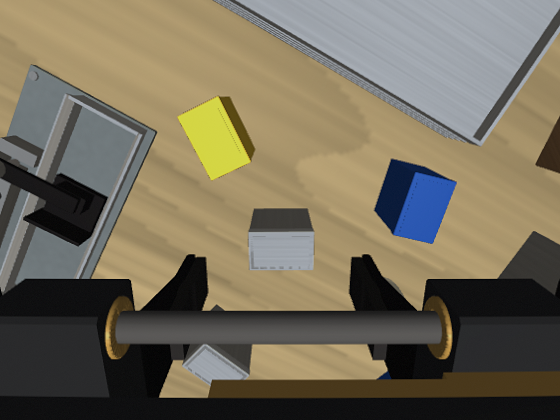

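The wrist view shows tin 1's lid with corners at about (248,231), (313,232), (314,269) and (249,270), square to the jaws.

```bash
python3 - <<'E'
from h import *
import pickle
i=pickle.load(open('w4.pkl','rb'))
im=cv2.imread('pics/w4.png'); g=im[190:280,230:330]; cv2.imwrite('pics/w4c.png',cv2.resize(g,None,fx=6,fy=6,interpolation=2))
P=np.array([onz(i,u,v,.07) for u,v in [(248,231),(313.5,231.5),(314.5,269),(248.5,270)]])
print(P,P.mean(0),np.linalg.norm(P-np.roll(P,1,0),axis=1)); d=P[1]-P[0]+P[2]-P[3];print(np.arctan2(d[1],d[0])+np.pi/2)
go(*P.mean(0)[:2],.1,np.arctan2(d[1],d[0])+np.pi/2)
go(*P.mean(0)[:2],.033,np.arctan2(d[1],d[0])+np.pi/2)
E
```

```text
[[ 0.63763567 -0.10766221  0.07      ]
 [ 0.66351774 -0.1568462   0.07      ]
 [ 0.63342069 -0.17519588  0.07      ]
 [ 0.60515261 -0.12456014  0.07      ]] [ 0.63493168 -0.14106611  0.07      ] [0.03661542 0.05557828 0.03524973 0.05799191]
0.4970508830911431
t 9.25 pos [ 0.6732 -0.1173  0.2007] rpy [ 3.141 -0.     0.495] F [0.6 0.5 0.9] op 0.0699
shift cm [-4.5   0.28 10.07] turn [ 0.    -0.    -0.002]
t 9.25 pos [ 0.6732 -0.1173  0.2007] rpy [ 3.141 -0.     0.495] F [0.6 0.5 0.9] op 0.0699
shift cm [-4.5   0.28 16.77] turn [ 0.    -0.    -0.002]
```

View pics/w4c.png

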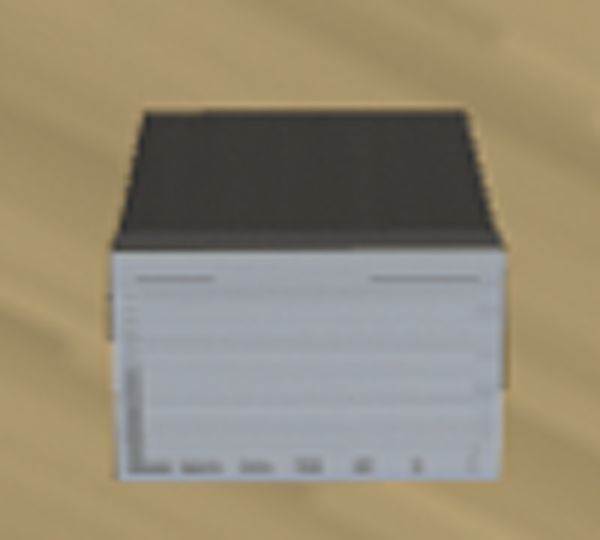

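Emit:
drive_tool --steps '[[[-2.2,0.15,2.5,0,0,0,7.2],[-4.5,0.28,5,0,0,0,7.2],[-4.5,0.28,8,0,0,0,7.2],[-4.5,0.28,10,0,0,0,7.2],[-4.5,0.28,12,0,0,0,7.2],[-4.5,0.28,14,0,0,0,7.2],[-4.5,0.28,16.5,0,0,0,7.2],[-4.5,0.28,16.5,0,0,0,7.2]]]'

```text
time_s: 10.05
position: [0.6318, -0.1397, 0.0315]
tool_rot: [-3.136, 0.005, 0.494]
contact_force: [0.6, 0.6, 0.0]
opening: 0.0718
```

Emit:
drive_tool --steps '[[[0,0,0,0,0,0,6.5],[0,0,0,0,0,0,5.4],[0,0,0,0,0,0,5],[0,0,0,0,0,0,5],[0,0,0,0,0,0,5]]]'

```text
time_s: 10.55
position: [0.6362, -0.1419, 0.0372]
tool_rot: [3.14, -0.002, 0.492]
contact_force: [-1.6, 1.4, 5.6]
opening: 0.0559
```

```bash
python3 -c "
from h import *
go(.4595,.0534,.15,-.021)
"
```

```text
t 10.55 pos [ 0.6362 -0.1419  0.0372] rpy [ 3.14e+00 -2.00e-03  4.92e-01] F [-1.6  1.4  5.6] op 0.0559
shift cm [ -6.32 -25.54 -11.34] turn [ 0.001 -0.003  0.513]
```

Emit:
drive_tool --steps '[[[0,0,-2,0,0,0,5],[0,0,-5,0,0,0,5],[0,0,-8,0,0,0,5],[-1,-3,-11.3,0,0,0.1,5],[-2,-7,-11.3,0,0,0.2,5],[-3,-11,-11.3,0,0,0.3,5],[-4,-15,-11.3,0,0,0.4,5],[-5,-19.5,-11.3,0,0,0.51,5]]]'

```text
time_s: 11.35
position: [0.4977, 0.0072, 0.1484]
tool_rot: [3.141, -0.001, -0.023]
contact_force: [-0.1, 0.5, -0.5]
opening: 0.0558
```

Emit:
drive_tool --steps '[[[0,0,0,0,0,0,5],[0,0,0,0,0,0,5]]]'

```text
time_s: 11.55
position: [0.4985, 0.0071, 0.1486]
tool_rot: [3.141, -0.001, -0.016]
contact_force: [0.1, -0.1, -1.3]
opening: 0.0559
```

```bash
python3 -c "
from h import *
go(.4595,.0534,.15,-.021)
cv2.imwrite('pics/s5.png',get_image('scene')[:,:,::-1])
"
```

```text
t 11.55 pos [0.4985 0.0071 0.1486] rpy [ 3.141e+00 -1.000e-03 -1.600e-02] F [ 0.1 -0.1 -1.3] op 0.0559
shift cm [-3.97 -4.57 -0.15] turn [ 0.    -0.001  0.005]
```

View pics/s5.png

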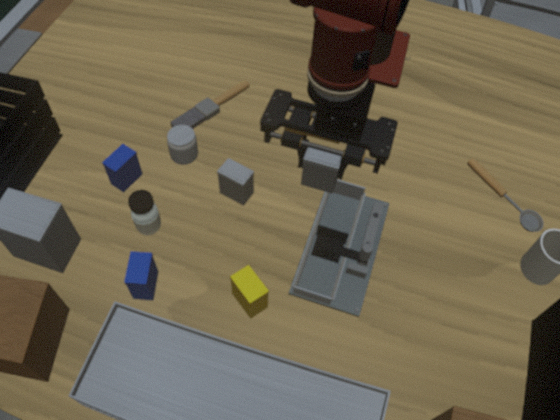

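The scene view shows the tin held at (320,168), still above and short of the tray front. Now over the track.

Emit:
drive_tool --steps '[[[-1.3,-1.5,0,0,0,0,5],[-2.6,-3,0,0,0,0.005,5],[-3.97,-4.57,0,0,0,0.005,5],[-3.97,-4.57,1.5,0,0,0.005,5],[-3.97,-4.57,3.5,0,0,0.005,5],[-3.97,-4.57,4.8,0,0,0.005,5],[-3.97,-4.57,4.8,0,0,0.005,5]]]'

```text
time_s: 12.3
position: [0.4589, 0.0524, 0.0982]
tool_rot: [3.142, 0.004, -0.024]
contact_force: [0.1, 0.7, -1.4]
opening: 0.0561
```

```bash
python3 -c "
from h import *
go(.4595,.0534,.05,-.021)
cv2.imwrite('pics/s6.png',cv2.resize(get_image('scene')[130:320,230:420,::-1],None,fx=3,fy=3,interpolation=2))
cv2.imwrite('pics/w6.png',get_image('wrist')[:,:,::-1])
"
```

```text
t 12.3 pos [0.4589 0.0524 0.0982] rpy [ 3.142  0.004 -0.024] F [ 0.1  0.7 -1.4] op 0.0561
shift cm [ 0.08 -0.1   4.82] turn [ 0.     0.004 -0.003]
```

View pics/s6.png

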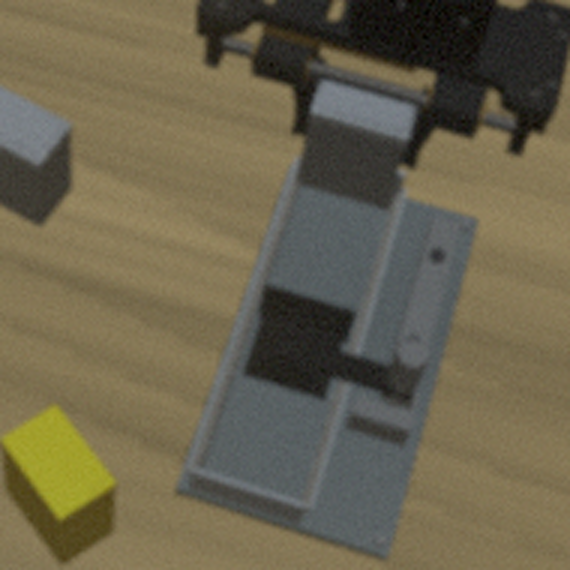

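View pics/w6.png

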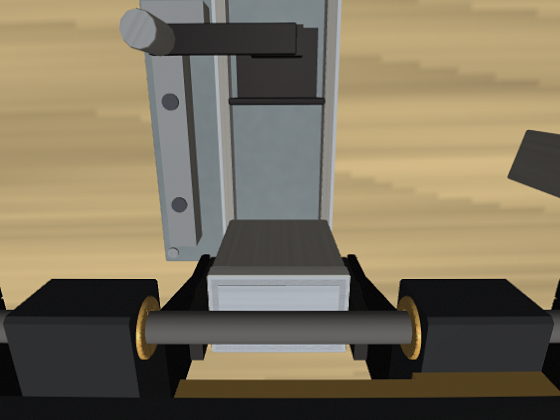

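```bash
python3 -c "
from h import *
a=cv2.imread('pics/w6.png')[90:290,150:360]; cv2.imwrite('pics/w6c.png',cv2.resize(a,None,fx=3,fy=3,interpolation=2))
"
```

View pics/w6c.png

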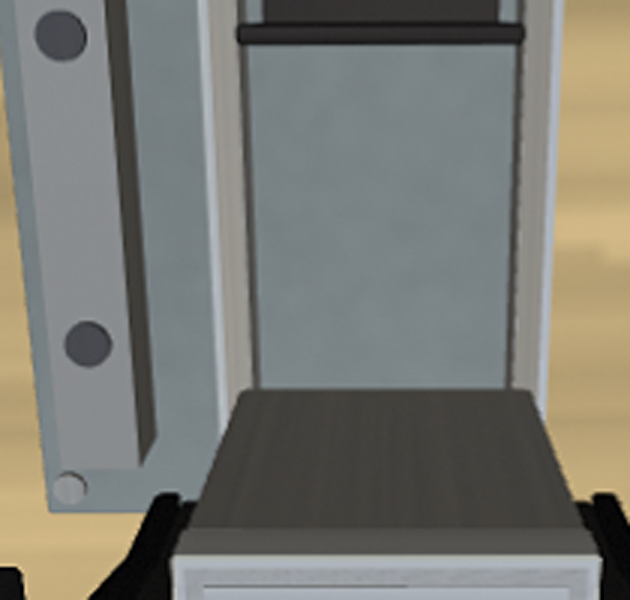

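```bash
python3 - <<'E'
from h import *
i=camera_info('wrist')
q=lambda x,y,z:onz(i,(x+.5)/3-.5+150,(y+.5)/3-.5+90,z)
for r,l,rr,z in ((385,217,546,.033),(100,203,560,.033),(380,259,508,.008),(100,250,517,.008)):
    A=q(l,r,z);B=q(rr,r,z);print(z,A.round(4),B.round(4),'mid',((A+B)/2).round(4),(A-B)[1].round(4))
A=q(240,392,.061);B=q(533,392,.061);print('tin',A,B,(A+B)/2)
E
```

```text
0.033 [0.4678 0.0893 0.033 ] [0.466  0.0173 0.033 ] mid [0.4669 0.0533 0.033 ] 0.072
0.033 [0.5286 0.0878 0.033 ] [0.5268 0.0156 0.033 ] mid [0.5277 0.0517 0.033 ] 0.0722
0.008 [0.4604 0.0832 0.008 ] [0.4589 0.0229 0.008 ] mid [0.4597 0.053  0.008 ] 0.0603
0.008 [0.5266 0.0813 0.008 ] [0.5251 0.0214 0.008 ] mid [0.5259 0.0514 0.008 ] 0.0599
tin [0.4756629  0.08023522 0.061     ] [0.47422537 0.02386478 0.061     ] [0.47494413 0.05205    0.061     ]
```

Emit:
drive_tool --steps '[[[0.45,-0.1,0.5,0,0,0,5],[0.45,-0.1,1.5,0,0,0,5],[0.45,-0.1,2.5,0,0,0,5],[0.45,-0.1,3.0,0,0,0,5],[0.45,-0.1,3.5,0,0,0,5],[0.45,-0.1,3.8,0,0,0,5],[0.45,-0.1,3.8,0,0,0,5]]]'

```text
time_s: 13.1
position: [0.464, 0.0539, 0.0617]
tool_rot: [3.142, 0.001, -0.023]
contact_force: [-0.6, -0.6, -0.5]
opening: 0.0555
```

Emit:
drive_tool --steps '[[[0,0,0.3,0,0,0,5],[0,0,0.6,0,0,0,5],[0,0,0.9,0,0,0,5],[0,0,1.1,0,0,0,5]]]'

```text
time_s: 13.5
position: [0.4643, 0.0539, 0.0509]
tool_rot: [-3.142, 0.0, -0.023]
contact_force: [0.7, 0.0, -1.3]
opening: 0.0559
```

Emit:
drive_tool --steps '[[[0,0,0.2,0,0,0,5],[0,0,0.4,0,0,0,5],[0,0,0.5,0,0,0,5],[0,0,0.55,0,0,0,5]]]'

```text
time_s: 13.9
position: [0.4644, 0.0539, 0.0456]
tool_rot: [3.142, 0.0, -0.023]
contact_force: [-0.0, 0.5, -1.6]
opening: 0.0558
```

Emit:
drive_tool --steps '[[[0,0,0.05,0,0,0,5],[0,0,0.1,0,0,0,5],[0,0,0.1,0,0,0,5]]]'

```text
time_s: 14.2
position: [0.4646, 0.054, 0.0452]
tool_rot: [3.142, -0.0, -0.023]
contact_force: [-2.4, 0.1, 4.9]
opening: 0.0557
```

Emit:
drive_tool --steps '[[[0,0,0,0,0,0,6.2],[0,0,0,0,0,0,7.2],[0,0,0,0,0,0,7.2],[0,0,-1,0,0,0,7.2],[0,0,-3.5,0,0,0,7.2],[0,0,-7,0,0,0,7.2],[0,0,-11,0,0,0,7.2],[0,0,-14,0,0,0,7.2]]]'

```text
time_s: 15.0
position: [0.4651, 0.0539, 0.1879]
tool_rot: [3.142, -0.003, -0.023]
contact_force: [1.1, 0.1, -0.8]
opening: 0.0722
```

Emit:
drive_tool --steps '[[[0,0,0,0,0,0,7.2]]]'

```text
time_s: 15.1
position: [0.4679, 0.0538, 0.1907]
tool_rot: [3.141, -0.01, -0.023]
contact_force: [0.3, 0.3, 0.9]
opening: 0.0718
```

```bash
python3 - <<'E'
from h import *
import pickle
i=camera_info('wrist');cv2.imwrite('pics/w7.png',get_image('wrist')[:,:,::-1]);pickle.dump(i,open('w7.pkl','wb'))
cv2.imwrite('pics/s7.png',cv2.resize(get_image('scene')[130:320,210:410,::-1],None,fx=3,fy=3,interpolation=2))
go(.494+.05,-.144-.01,.2,-.25)
E
```

```text
t 15.2 pos [0.465  0.0539 0.1858] rpy [ 3.141e+00 -2.000e-03 -2.300e-02] F [-0.1  0.1 -0.4] op 0.0719
shift cm [ 8.39 20.6  -1.39] turn [-0.    -0.002  0.227]
```

View pics/s7.png

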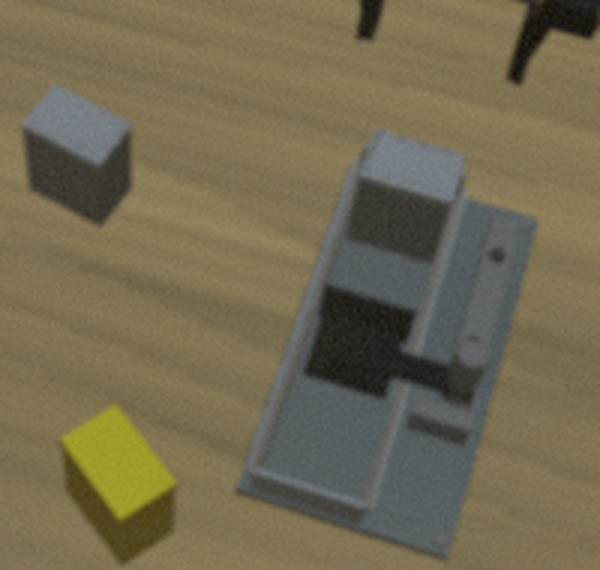

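View pics/w7.png

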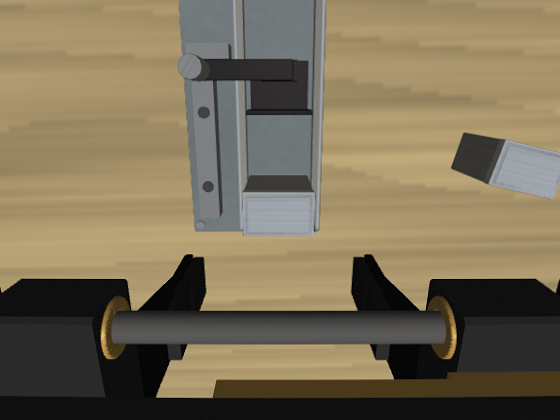

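Tin 1 stands square in the track at (279,213) in front of the parked follower. I'll measure it against the follower face.

```bash
python3 - <<'E'
from h import *
import pickle
i=pickle.load(open('w7.pkl','rb'))
P=[onz(i,u,v,.078) for u,v in ((244,193),(312,193),(314,235),(243,236))];print(np.round(P,4), np.mean(P,0))
print('follower',onz(i,247,113,.045),onz(i,311,113.5,.045))
E
```

```text
[[0.4811 0.0798 0.078 ]
 [0.4798 0.0274 0.078 ]
 [0.4452 0.0257 0.078 ]
 [0.4458 0.0824 0.078 ]] [0.46300736 0.05383    0.078     ]
follower [0.53951556 0.07724322 0.045     ] [0.53785709 0.02540137 0.045     ]
```

Emit:
drive_tool --steps '[[[1.4,3.5,-0.5,0,0,0.04,7.2],[2.8,7,-1,0,0,0.08,7.2],[4.2,10.5,-1.4,0,0,0.12,7.2],[5.6,14,-1.4,0,0,0.16,7.2],[7,17.5,-1.4,0,0,0.2,7.2],[8.4,20.5,-1.4,0,0,0.227,7.2],[8.4,20.5,-1.4,0,0,0.227,7.2],[8.4,20.5,-1.4,0,0,0.227,7.2]]]'

```text
time_s: 16.0
position: [0.5425, -0.153, 0.1965]
tool_rot: [-3.141, 0.004, -0.251]
contact_force: [-0.1, 0.6, -0.2]
opening: 0.0723
```

```bash
python3 - <<'E'
from h import *
import pickle
i=camera_info('wrist');im=get_image('wrist')[:,:,::-1];cv2.imwrite('pics/w8.png',im);pickle.dump(i,open('w8.pkl','wb'))
go(.494,-.144,.1,-.25)
cv2.imwrite('pics/w8c.png',cv2.resize(im[190:290,220:340],None,fx=5,fy=5,interpolation=2))
E
```

```text
t 16.05 pos [ 0.5425 -0.1522  0.1969] rpy [-3.141e+00  3.000e-03 -2.500e-01] F [-0.2 -0.1 -1.1] op 0.0721
shift cm [-4.87  0.41  9.71] turn [-0.001  0.003 -0.   ]
```

View pics/w8c.png

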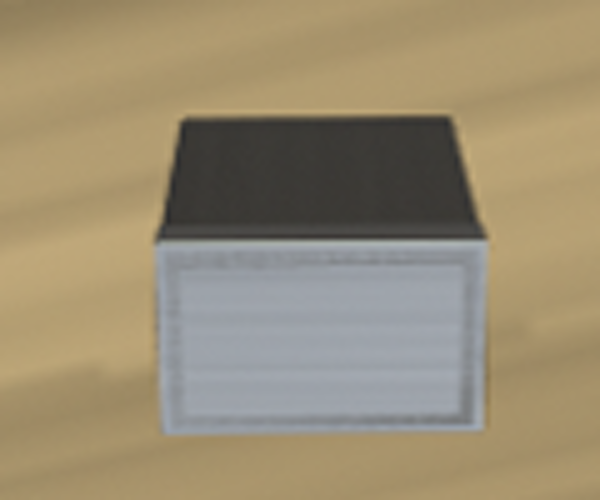

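View pics/w8.png

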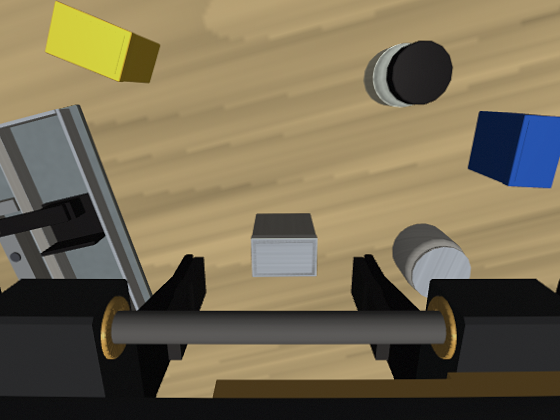

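```bash
python3 - <<'E'
from h import *
import pickle
i=pickle.load(open('w8.pkl','rb'))
q=lambda x,y,z:onz(i,(x+.5)/5-.5+220,(y+.5)/5-.5+190,z)
P=np.array([q(u,v,.07) for u,v in [(158,240),(487,240),(486,432),(163,433)]])
print(P.mean(0),np.linalg.norm(P-np.roll(P,1,0),axis=1)); d=P[1]-P[0]+P[2]-P[3];yaw=np.arctan2(d[1],d[0])+np.pi/2;print(yaw)
c=P.mean(0); can=onz(i,440,265,.06);print('can',can,'rel in jaw axis',(can-c)[:2]@np.array([np.sin(yaw),-np.cos(yaw)]),(can-c)[:2]@np.array([np.cos(yaw),np.sin(yaw)]))
go(c[0],c[1],.033,yaw)
E
```

```text
[ 0.49325754 -0.14558529  0.07      ] [0.0362159  0.05535315 0.03604104 0.05632434]
-0.25109917269719806
can [ 0.4462126  -0.27780049  0.06      ] rel in jaw axis 0.13975811734640112 -0.012718252627147566
t 16.05 pos [ 0.5425 -0.1522  0.1969] rpy [-3.141e+00  3.000e-03 -2.500e-01] F [-0.2 -0.1 -1.1] op 0.0721
shift cm [-4.88  0.59 16.41] turn [-0.001  0.003  0.001]
```

Emit:
drive_tool --steps '[[[-2.4,0.3,2.5,0,0,0,7.2],[-4.9,0.55,5,0,0,0,7.2],[-4.9,0.55,8,0,0,0,7.2],[-4.9,0.55,10,0,0,0,7.2],[-4.9,0.55,12,0,0,0,7.2],[-4.9,0.55,14,0,0,0,7.2],[-4.9,0.55,16,0,0,0,7.2],[-4.9,0.55,16,0,0,0,7.2]]]'

```text
time_s: 16.85
position: [0.4916, -0.1435, 0.0355]
tool_rot: [-3.14, 0.007, -0.248]
contact_force: [-1.5, 0.4, 0.1]
opening: 0.0715
```

Emit:
drive_tool --steps '[[[0,0,0,0,0,0,6.5],[0,0,0,0,0,0,5.4],[0,0,0,0,0,0,5],[0,0,0,0,0,0,5],[0,0,0,0,0,0,5]]]'

```text
time_s: 17.35
position: [0.4958, -0.1464, 0.04]
tool_rot: [3.142, -0.002, -0.25]
contact_force: [-0.4, 2.2, 6.2]
opening: 0.0555
```

```bash
python3 -c "
from h import *
go(.508,.0524,.15,-.024)
"
```

```text
t 17.35 pos [ 0.4958 -0.1464  0.04  ] rpy [ 3.142e+00 -2.000e-03 -2.500e-01] F [-0.4  2.2  6.2] op 0.0555
shift cm [ -3.71 -19.56 -11.01] turn [ 0.    -0.002 -0.226]
```

Emit:
drive_tool --steps '[[[0,0,-2,0,0,0,5],[0,0,-5,0,0,0,5],[0,0,-8,0,0,0,5],[-0.6,-3.5,-11,0,0,-0.05,5],[-1.4,-7.5,-11,0,0,-0.1,5],[-2.2,-11.5,-11,0,0,-0.15,5],[-3,-15.5,-11,0,0,-0.2,5],[-3.6,-19.5,-11,0,0,-0.226,5]]]'

```text
time_s: 18.15
position: [0.5078, 0.0531, 0.1488]
tool_rot: [3.141, -0.0, -0.023]
contact_force: [0.7, -0.7, -1.5]
opening: 0.0561
```

Emit:
drive_tool --steps '[[[0,0,0,0,0,0,5],[0,0,1.5,0,0,0,5],[0,0,2.5,0,0,0,5],[0,0,2.5,0,0,0,5],[0,0,2.5,0,0,0,5]]]'

```text
time_s: 18.65
position: [0.5075, 0.0506, 0.1227]
tool_rot: [3.142, 0.002, -0.026]
contact_force: [0.1, -0.2, -1.8]
opening: 0.0559
```

```bash
python3 - <<'E'
from h import *
import pickle
i=camera_info('wrist');im=get_image('wrist')[:,:,::-1];cv2.imwrite('pics/w9.png',im);pickle.dump(i,open('w9.pkl','wb'))
go(.5095,.0523,.048,-.024)
cv2.imwrite('pics/w9c.png',cv2.resize(im[60:300,180:360],None,fx=2.5,fy=2.5,interpolation=2))
cv2.imwrite('pics/s9.png',cv2.resize(get_image('scene')[130:320,210:410,::-1],None,fx=3,fy=3,interpolation=2))
E
```

```text
t 18.7 pos [0.5081 0.0507 0.1233] rpy [ 3.141e+00  1.000e-03 -2.600e-02] F [-0.5 -0.1 -2. ] op 0.0555
shift cm [ 0.15 -0.17  7.53] turn [ 0.     0.001 -0.002]
```

View pics/w9c.png

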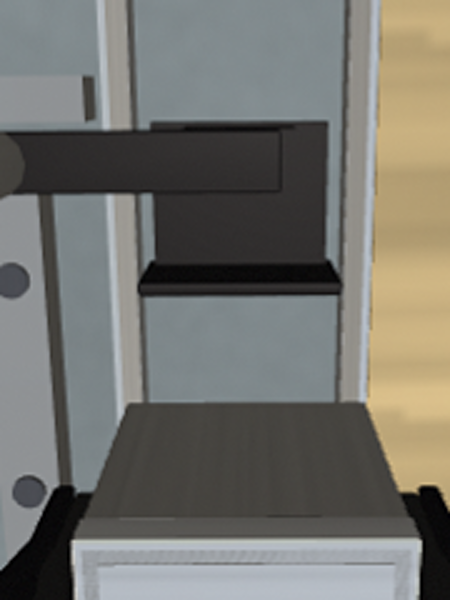

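View pics/s9.png

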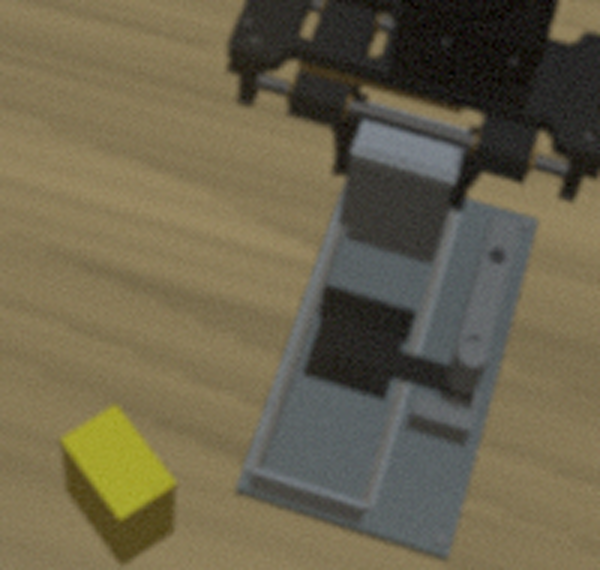

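The tin is held over the track, with its rear bottom edge at crop row 403 and the follower face top at row 292. I'll measure the alignment.

```bash
python3 - <<'E'
from h import *
import pickle
i=pickle.load(open('w9.pkl','rb'))
q=lambda x,y,z:onz(i,(x+.5)/2.5-.5+180,(y+.5)/2.5-.5+60,z)
for r,l,rr,z in ((395,119,366,.033),(100,101,380,.033),(350,143,338,.008)):
    A=q(l,r,z);B=q(rr,r,z);print(z,'mid',((A+B)/2).round(4),(A-B)[1].round(4))
A=q(127,403,.0833);B=q(364,403,.0833);print('tin rear',A,B,(A+B)/2)
print('foll',q(138,292,.045),q(341,293,.045))
E
```

```text
0.033 mid [0.5066 0.0517 0.033 ] 0.0712
0.033 mid [0.5881 0.0499 0.033 ] 0.073
0.008 mid [0.5129 0.0522 0.008 ] 0.0608
tin rear [0.52249183 0.07783655 0.0833    ] [0.52096927 0.02307371 0.0833    ] [0.52173055 0.05045513 0.0833    ]
foll [0.54024664 0.07841152 0.045     ] [0.53848846 0.02466024 0.045     ]
```

Emit:
drive_tool --steps '[[[0.5,-0.12,0.5,0,0,0,5],[0.5,-0.12,1.5,0,0,0,5],[0.5,-0.12,3,0,0,0,5],[0.5,-0.12,4,0,0,0,5],[0.5,-0.12,5,0,0,0,5],[0.5,-0.12,5.5,0,0,0,5],[0.5,-0.12,6,0,0,0,5],[0.5,-0.12,6,0,0,0,5]]]'

```text
time_s: 19.55
position: [0.5128, 0.0528, 0.0631]
tool_rot: [-3.142, 0.001, -0.024]
contact_force: [0.1, 0.9, -1.5]
opening: 0.0557
```

Emit:
drive_tool --steps '[[[0,0,0.3,0,0,0,5],[0,0,0.6,0,0,0,5],[0,0,0.9,0,0,0,5],[0,0,1.0,0,0,0,5],[0,0,1.0,0,0,0,5]]]'

```text
time_s: 20.05
position: [0.5131, 0.0527, 0.0535]
tool_rot: [3.142, 0.0, -0.024]
contact_force: [-1.1, -1.5, -1.1]
opening: 0.0559
```

Emit:
drive_tool --steps '[[[0,0,0.2,0,0,0,5],[0,0,0.35,0,0,0,5],[0,0,0.45,0,0,0,5],[0,0,0.5,0,0,0,5],[0,0,0.5,0,0,0,5]]]'

```text
time_s: 20.55
position: [0.5132, 0.0527, 0.0486]
tool_rot: [3.142, 0.0, -0.024]
contact_force: [-0.4, -0.3, -0.5]
opening: 0.0561
```

Emit:
drive_tool --steps '[[[0,0,0.05,0,0,0,5],[0,0,0.1,0,0,0,5],[0,0,0.1,0,0,0,5]]]'

```text
time_s: 20.85
position: [0.5134, 0.0528, 0.0481]
tool_rot: [3.142, -0.0, -0.024]
contact_force: [-2.2, 0.8, 2.9]
opening: 0.0561
```

Emit:
drive_tool --steps '[[[0,0,0,0,0,0,6.2],[0,0,0,0,0,0,7.2],[0,0,0,0,0,0,7.2],[0,0,-1,0,0,0,7.2],[0,0,-3.5,0,0,0,7.2],[0,0,-7,0,0,0,7.2],[0,0,-10,0,0,0,7.2],[-3,0,-12,0,0,0,7.2]]]'

```text
time_s: 21.65
position: [0.4865, 0.0531, 0.1717]
tool_rot: [3.141, -0.006, -0.025]
contact_force: [-0.3, 0.7, 1.9]
opening: 0.0717
```

Emit:
drive_tool --steps '[[[-2,0,0,0,0,0,6],[-2,0,0,0,0,0,6]]]'

```text
time_s: 21.85
position: [0.4622, 0.0542, 0.1689]
tool_rot: [3.142, -0.001, -0.024]
contact_force: [0.4, -0.4, -0.1]
opening: 0.0635
```

```bash
python3 - <<'E'
from h import *
import pickle
i=camera_info('wrist');im=get_image('wrist')[:,:,::-1];cv2.imwrite('pics/w10.png',im);pickle.dump(i,open('w10.pkl','wb'))
go(.5755,.1145,.15,1.552)
E
```

```text
t 21.9 pos [0.4632 0.054  0.1685] rpy [ 3.142e+00 -2.000e-03 -2.400e-02] F [ 0.6 -0.2 -0.2] op 0.0619
shift cm [11.08 -6.32  1.87] turn [ 1.000e-03 -1.000e-03 -1.576e+00]
```

View pics/w10.png

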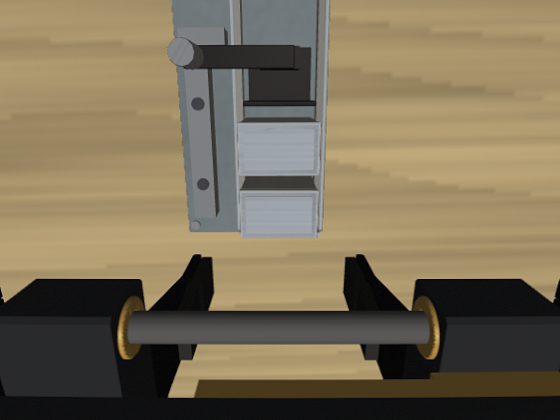

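Both tins stand square in the track, with lids at (279,149) and (279,214), and the knob is still parked at (181,51). A quick numeric check follows.

```bash
python3 - <<'E'
from h import *
import pickle
i=pickle.load(open('w10.pkl','rb'))
for C in ([(239,123),(319,123),(320,174),(239,174)],[(241,190),(317,190),(319,237),(241,237)]):
    P=np.array([onz(i,u,v,.078) for u,v in C]);c=P.mean(0);print(c.round(4),'dy',(c[1]-(.0534-.025*(c[0]-.4597))).round(4),np.linalg.norm(P-np.roll(P,1,0),axis=1).round(4))
print('knob',onz(i,181,51,.076))
E
```

```text
[0.5106 0.0522 0.078 ] dy 0.0001 [0.0348 0.0536 0.0348 0.0565]
[0.4639 0.0532 0.078 ] dy -0.0001 [0.0357 0.0537 0.0358 0.0574]
knob [0.57453972 0.11358129 0.076     ]
```

Emit:
drive_tool --steps '[[[1.5,-1,0,0,0,-0.14,5],[3,-2,0,0,0,-0.28,5],[4.5,-3,0,0,0,-0.42,5],[6,-4,0,0,0,-0.56,5],[7.5,-5,0,0,0,-0.7,5],[9,-5.5,0,0,0,-0.84,5],[10,-6,0,0,0,-0.98,5],[11,-6.3,0,0,0,-1.12,5]]]'

```text
time_s: 22.7
position: [0.5759, 0.1147, 0.1668]
tool_rot: [-3.141, 0.0, 1.102]
contact_force: [-0.5, 0.2, 1.2]
opening: 0.05
```

Emit:
drive_tool --steps '[[[0,0,0,0,0,-0.14,5],[0,0,0,0,0,-0.28,5],[0,0,0,0,0,-0.42,5],[0,0,0,0,0,-0.456,5],[0,0,0,0,0,-0.456,5],[0,0,0,0,0,-0.456,5]]]'

```text
time_s: 23.3
position: [0.5751, 0.1142, 0.1671]
tool_rot: [-3.141, 0.0, 1.55]
contact_force: [0.5, -0.3, -0.6]
opening: 0.0501
```

```bash
python3 - <<'E'
from h import *
go(.575,.1140,.1,1.548)
E
```

```text
t 23.3 pos [0.5751 0.1142 0.1671] rpy [-3.141  0.     1.55 ] F [ 0.5 -0.3 -0.6] op 0.0501
shift cm [-0.02 -0.01  6.71] turn [-0.001  0.     0.002]
```

Emit:
drive_tool --steps '[[[0,0,2,0,0,0,5],[0,0,5,0,0,0,5],[0,0,7,0,0,0,5],[0,0,9,0,0,0,5],[0,0,11,0,0,0,5],[0,0,12,0,0,0,5],[0,0,12,0,0,0,5],[0,0,12,0,0,0,5]]]'

```text
time_s: 24.1
position: [0.5752, 0.1143, 0.0482]
tool_rot: [3.141, -0.0, 1.552]
contact_force: [0.5, -0.0, 0.3]
opening: 0.0499
```

Emit:
drive_tool --steps '[[[0,0,0,0,0,0,3.5],[0,0,0,0,0,0,2.2],[0,0,0,0,0,0,1],[0,0,0,0,0,0,1],[0,0,0,0,0,0,1],[0,0,0,0,0,0,1]]]'

```text
time_s: 24.7
position: [0.5746, 0.1143, 0.0479]
tool_rot: [-3.141, 0.0, 1.552]
contact_force: [-2.5, -0.1, 2.3]
opening: 0.0172
```

Emit:
drive_tool --steps '[[[0,0.1,0,0,0,0,1],[0,0.2,0,0,0,0,1],[0,0.28,0,0,0,0,1],[0,0.28,0,0,0,0,1]]]'

```text
time_s: 25.1
position: [0.5757, 0.1143, 0.0477]
tool_rot: [-3.137, 0.0, 1.552]
contact_force: [-8.2, -0.1, 9.0]
opening: 0.0172
```

Emit:
drive_tool --steps '[[[0,0.15,0,0,0,0,1],[-0.2,0.15,0,0,0,0,1],[-0.5,0.15,0,0,0,0,1],[-0.8,0.15,0,0,0,0,1],[-1.1,0.15,0,0,0,0,1],[-1.35,0.15,0,0,0,0,1],[-1.4,0.15,0,0,0,0,1],[-1.4,0.15,0,0,0,0,1]]]'

```text
time_s: 25.9
position: [0.5769, 0.1005, 0.0478]
tool_rot: [-3.137, -0.0, 1.552]
contact_force: [-9.5, 0.6, 7.5]
opening: 0.0171
```

Emit:
drive_tool --steps '[[[0,-0.2,0,0,0,0,1],[0,-0.5,0,0,0,0,1],[0,-0.8,0,0,0,0,1],[0,-1.1,0,0,0,0,1],[0.01,-1.4,0,0,0,0,1],[0.01,-1.7,0,0,0,0,1],[0.01,-2,0,0,0,0,1],[0.01,-2.2,0,0,0,0,1]]]'

```text
time_s: 26.7
position: [0.5552, 0.101, 0.0478]
tool_rot: [-3.138, -0.0, 1.552]
contact_force: [-7.2, 0.6, 7.3]
opening: 0.0172
```

Emit:
drive_tool --steps '[[[0,-0.15,0,0,0,0,1],[0,-0.3,0,0,0,0,1],[0,-0.4,0,0,0,0,1],[0,-0.5,0,0,0,0,1]]]'

```text
time_s: 27.1
position: [0.5506, 0.1011, 0.0478]
tool_rot: [-3.139, -0.0, 1.552]
contact_force: [-4.7, 0.3, 7.4]
opening: 0.0174
```

Emit:
drive_tool --steps '[[[0,-0.1,0,0,0,0,1],[0,-0.2,0,0,0,0,1],[0,-0.3,0,0,0,0,1],[0,-0.3,0,0,0,0,1]]]'

```text
time_s: 27.5
position: [0.5474, 0.1012, 0.0478]
tool_rot: [-3.139, -0.0, 1.552]
contact_force: [-6.4, 1.1, 6.7]
opening: 0.0176
```

Emit:
drive_tool --steps '[[[0,-0.1,0,0,0,0,1],[0,-0.15,0,0,0,0,1],[0,-0.15,0,0,0,0,1]]]'

```text
time_s: 27.8
position: [0.5463, 0.1012, 0.0479]
tool_rot: [-3.139, -0.0, 1.552]
contact_force: [-5.4, 0.8, 7.7]
opening: 0.0173
```

Emit:
drive_tool --steps '[[[0,-0.1,0,0,0,0,1],[0,-0.15,0,0,0,0,1],[0,-0.15,0,0,0,0,1]]]'

```text
time_s: 28.1
position: [0.5462, 0.1012, 0.048]
tool_rot: [3.141, -0.0, 1.552]
contact_force: [-0.6, 2.2, 2.2]
opening: 0.0174
```

The tins are home: the force has dropped to about 0, motion has stopped, and the follower works out at about 0.069. Releasing.

Emit:
drive_tool --steps '[[[0,0,0,0,0,0,2.2],[0,0,0,0,0,0,3.2],[0,0,0,0,0,0,4.5],[0,0,0,0,0,0,4.5],[0,0,-1.5,0,0,0,4.5],[0,0,-4,0,0,0,4.5],[0,0,-8,0,0,0,4.5],[2,0,-12,0,0,0,4.5]]]'

```text
time_s: 28.9
position: [0.5458, 0.1194, 0.1695]
tool_rot: [-3.141, 0.001, 1.55]
contact_force: [0.9, -0.3, 0.8]
opening: 0.0448
```

Emit:
drive_tool --steps '[[[3,0,-2,0,0,0,4.5],[4,0,-3,0,0,0,4.5],[4,0,-3,0,0,0,4.5],[4,0,-3,0,0,0,4.5],[4,0,-3,0,0,0,4.5]]]'

```text
time_s: 29.4
position: [0.5458, 0.1598, 0.1957]
tool_rot: [-3.138, 0.001, 1.551]
contact_force: [-0.3, 0.1, 0.7]
opening: 0.0453
```

```bash
python3 - <<'E'
from h import *
import pickle
i=camera_info('wrist');im=get_image('wrist')[:,:,::-1];cv2.imwrite('pics/w11.png',im);pickle.dump(i,open('w11.pkl','wb'))
cv2.imwrite('pics/s11.png',get_image('scene')[:,:,::-1])
print(observe()['time_s'],observe()['contact_force'])
E
```

```text
29.5 [ 0.151075   -0.62718147 -0.43827557]
```

View pics/w11.png

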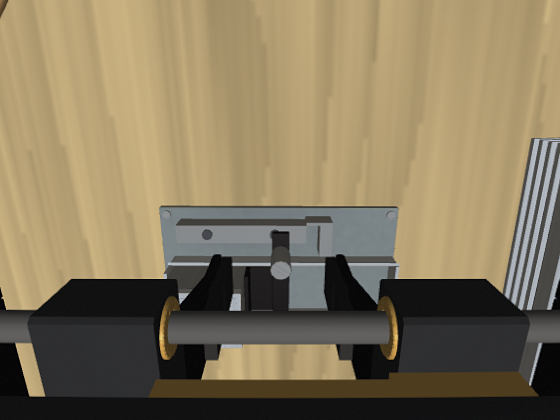

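View pics/s11.png

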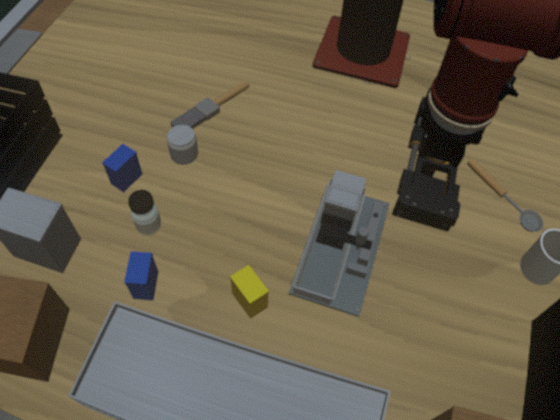

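```bash
python3 - <<'E'
from h import *
import pickle
i=pickle.load(open('w11.pkl','rb'))
k=onz(i,281,270,.076)
A=onz(i,160,206.5,.008);B=onz(i,397.5,207,.008);yaw=np.arctan2(*(B-A)[[1,0]]);R=Ro.from_euler('z',yaw);O=(A+B)/2-R.apply([0,.085,0]);print('knob tray',R.inv().apply(k-O),'yaw',yaw)
cv2.imwrite('pics/s11c.png',cv2.resize(cv2.imread('pics/s11.png')[160:320,280:400],None,fx=3.7,fy=3.7,interpolation=2))
E
```

```text
knob tray [0.00218548 0.04991627 0.068     ] yaw -0.022089239572008732
```

View pics/s11c.png

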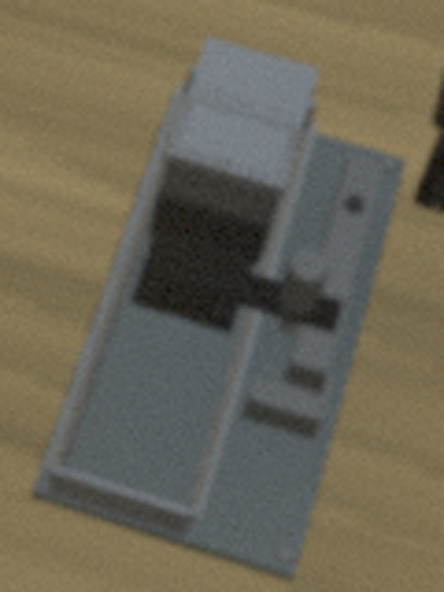

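The crop shows both tins upright, one behind the other at the front stop, with the follower against them. The knob measures tray (0.002, 0.050), which puts the joint at about 0.069 and the knob in the straight slot. The arm is clear of everything.

```bash
python3 -c "
from bench import *
print(sign_off())"
```

```text
the job is handed in; nothing more can be done
None
```

I restocked the tray and handed the job in at about 29.5 s of the 72 s allowed. `sign_off()` reports no verdict, so the outcome below rests on my own last measurements.

- **Parking the follower:** I pulled it back by the knob and felt the end stop at about 0.103, with wrist force peaking at about 12 N along the pull. I then slid the knob into the notch, eased it onto the front edge and let go.
- **Placing the tins:** I stood both tins in the track. A camera check put each within about 0.2 mm of the track centreline, standing clear of the follower.
- **Bringing the follower forward:** I took the knob out of the notch and eased it forward at about 30 mm/s or slower. The force dropped to about 0 and the motion stopped once both tins were home, and I opened the fingers only then.
- **Last checks:** The knob measured tray (0.002, 0.050), so the follower is at about 0.069 with the knob in the straight slot. The scene picture shows both tins upright and in line at the front stop, with the jar and can where they were. The arm is clear of everything.

**Disagreements:**
- The cameras differed by 2 to 6 mm on first positions, so I went by the closer wrist views.
- While I held the knob against the spring, the wrist also showed about 7 to 11 N upward that I could not explain.
- I did not measure the final tin positions numerically after release. I judged them from the picture, the knob position and the force.

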